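# Index the sample turntable until the blue-lidded cup is under the reading head

## Task

Bring the blue-lidded sample cup under the reading head: lift the turntable's spring index pin by its black knob, swing the turntable one station the right way round, and let the pin drop fully home in that station's hole. Feel for the hole gently, never forcing the table hard against the pin, keep all the cups standing in their holders, leave the other things on the bench where they are, and let go of the machine.

Things in the scene. Friction and masses are not known exactly. Their poses are not given: they have to be found in the camera images.
- changer: The sample changer: fixed ivory base, 318 mm across and 16 mm high, origin on the turntable axis at bench height; it may stand turned on the bench. Its own +x points to the column (24 mm thick, 245 mm high, 195 mm from the axis) that carries the reading head.
- axis (a point): Centre of the turntable, on its upright axis at the disc's top face, 34 mm above the bench. The turntable is an aluminium disc 220 mm across with six raised dark-blue cup holders (41 mm across, 13 mm high) evenly spaced 80 mm from the axis; five hold cups. Bearing friction (0.22 N m) keeps it where it is left while the pin is out.
- knob (a point): Middle of the index pin's black round knob: 26 mm diameter and high, axis upright, 135 mm from the turntable axis, 87 mm above the bench with the pin home. It goes round with the turntable. Below it, on a steel lug of the turntable (34 mm wide along the rim, top 46 mm above the bench), is the pin's housing, 20 mm diameter (24 at its foot), top 70 mm above the bench.
- plunger (a joint): Height in m by which the pin is drawn: 0 = home in a hole, 0.007 = the 8 mm pin rests on the flat face of the index ring, 0.011 = upper stop. A spring pulls it down with 5.4 N at home, 8.7 N at the stop. With its 1 mm bevel it falls in only within about 2 mm of a hole's centre. With the pin sliding on the face, pushing the knob round takes 5 to 8 N. More than 20 N against the ring harms it.
- turntable (a joint): Angle of the turntable in rad: 0 at the start, positive anticlockwise seen from above. It can turn only while the pin is out of its holes.
- ring: Fixed aluminium index ring, 310 mm outside diameter, origin as the changer's; flat face 30 mm above the bench with a 10 mm hole per station on a 135 mm radius, in dark steel blocks with brass bushes. The blocks are set by hand: the two holes next to the pin's lie 60 degrees from it only to within about 12 mm along the circle, either way: feel for them. Pin play in a hole: 1 mm each way.
- head (a point): Centre of the underside of the fixed reading head, an ivory cylinder 48 mm across, 108 mm above the bench and 80 mm from the turntable axis, on its far side. A cup stands under it with 29 mm of air. With the pin home in the right hole the blue-lidded cup is under it within 6 mm.
- cup_blue_mid (a point): Middle of the sample cup with the blue lid: white, 33 mm diameter, 45 mm high, loose and upright in a holder, bottom 34 mm above the bench. At the start it stands one station (60 degrees round the turntable axis) to one side or the other of the reading head.
- cup_a_mid (a point): Middle of a red-lidded sample cup, the same size, loose and upright in a holder of the turntable; it must stay standing there.
- cup_b_mid (a point): Middle of a red-lidded sample cup, the same size, loose and upright in a holder of the turntable; it must stay standing there.
- cup_c_mid (a point): Middle of a red-lidded sample cup, the same size, loose and upright in a holder of the turntable; it must stay standing there.
- cup_d_mid (a point): Middle of a red-lidded sample cup, the same size, loose and upright in a holder of the turntable; it must stay standing there.
- reagent_mid (a point): Middle of a white reagent jar with red cap, 68 mm diameter, 135 mm high, on the bench; a bystander.
- amber_mid (a point): Middle of an amber bottle with blue cap, 54 mm diameter, 120 mm high, on the bench; a bystander.
- beaker_mid (a point): Middle of a glass beaker, 72 mm diameter, 85 mm high, on the bench; a bystander.
- spatula_mid (a point): Middle of a steel laboratory spatula, a thin rod 180 mm long with flat ends, lying on the bench; a bystander.
- lid_tray_mid (a point): Middle of a clear tray of spare red lids, 110 x 80 x 35 mm, on the bench; a bystander.
There are look-alikes about, which are no part of the job. What is shaped like the part that bears cup_d_mid but turquoise is not meant.

How it is judged:
On the way, in this order (a step that is already met when the one before it is completed fails the run):
1. the index pin is drawn out of its hole (value of joint plunger above 0.0062 m), for 0.1 s.
2. the turntable is swung well away from the old station with the pin out (value of joint plunger above 0.005 m and (value of joint turntable above 0.5 rad or value of joint turntable below -0.5 rad)), for 0.1 s.
At the end, for the whole second after the job is handed in: The index pin is home (drawn less than 1.5 mm), the turntable is at rest, the blue-lidded cup's centre is within 6 mm of the reading head's axis seen from above, and all five cups stand upright (within 0.1 rad) down in their holders (less than 5 mm raised) (value of joint plunger below 0.0015 m and horizontal distance between cup_blue_mid and head below 0.006 m and velocity of joint turntable between -0.05 and 0.05 rad/s and angle between each of cup_blue_mid, cup_a_mid, cup_b_mid, cup_c_mid, cup_d_mid's own z axis and vertical below 0.1 rad and height (world z) of each of cup_blue_mid, cup_a_mid, cup_b_mid, cup_c_mid, cup_d_mid below 0.0615 m); the robot touches nothing.
It fails at once if the index pin is forced against the index ring or the side of a hole with more than 20 N (contact force between plunger and ring above 20 N).
It fails at once if a sample cup is tipped or lifted out of its holder (angle between any of cup_blue_mid, cup_a_mid, cup_b_mid, cup_c_mid, cup_d_mid's own z axis and vertical above 0.35 rad or height (world z) of any of cup_blue_mid, cup_a_mid, cup_b_mid, cup_c_mid, cup_d_mid above 0.072 m).
It fails at once if another thing on the bench is moved by more than 20 mm (distance of any of reagent_mid, amber_mid, beaker_mid, spatula_mid, lid_tray_mid from where it was at the start of the episode above 0.02 m).
It also fails if it takes over 54 s, if anything falls off the work surface, if the arm or the gripper's body presses on something with over 40 N, if the wrist force passes 120 N, or if a joint passes its speed limit or range.

## Robot

A 6-joint arm with a two-finger parallel gripper is mounted at the origin on the work surface. World frame = base frame: x ahead of the robot, y to its left, z up, the work surface at z = 0. Lengths are in m, angles in rad, forces in N, time in s.
With the tool pointing down it reaches from about 0.2 to 0.875 m from the base axis. Payload 3.4 kg.
Tool frame: the origin (TCP) lies between the finger pads; the fingertips stand 25 mm ahead of it and the grasp point (between the pads) lies 6 mm ahead of it (r.nose_length is the z of the fingertips in the tool frame, in m); z points along the fingers, x is the direction in which the jaws open and shut, and the axes are right-handed (so a half turn about z gives the same grasp; the last joint's range is limited). The gripper opens to 94 mm and grips with 3 to 60 N. Pads are 16 mm wide; open, the fingers measure 119 mm over their backs; the gripper's body (75 mm by 177 mm) begins 78 mm behind the grasp point.
Start: joints at [-1.371, 0.276, 1.505, -0, 1.361, -0.121], TCP at [0.181, -0.546, 0.23] pointing down, gripper open.
Joint ranges: [-2.89, 2.89], [-0.75, 2.08], [0.22, 2.7], [-1.18, 4.32], [0.11, 2.71], [-2.7, 2.7]. Speed limits (rad/s): [2.57, 2.57, 3.14, 3.14, 3.14, 3.14].

## Interface

Orientations are given as a unit quaternion [w, x, y, z].
In Python, from plant import r, gripper_to, inverse_kinematics, vision, models, telemetry gives the robot as it stands. Calls block until the motion is done:
- r.move_to(position, orientation): joint-space move of the TCP to a pose.
- r.move_l(position, rot=None, vel=0.15, guard=None): straight line of the TCP; rot=None keeps the orientation; vel is the mean speed in m/s. With guard (N) it stops when the force on the tool has changed by that much, and returns True; else False.
- r.movej(angles): joint-space move.
- gripper_to(opening, f_grip=None): finger opening in m; f_grip is the grip in N (None keeps the last); returns when the fingers have stopped.
- r.hold(seconds).
- inverse_kinematics(position, orientation): joint angles nearest the present ones, or None.
- vision.snapshot(name): name is "side" or "top" or "wrist"; returns the picture (420x560x3 uint8, red, green, blue); there is no depth.
- vision.get_calibration(name): a dict with "fx", "fy", "cx", "cy" (pixels), "position" and "orientation" of the camera in the world. Camera axes: x right, y down, z forward; pixel columns grow to the right and rows downward; lengths in m; the calibration is good to about 2 mm. A picture is of the moment at which its call begins: read the wrist's pose just before it. get_calibration takes no time and is no camera call; for the wrist camera it gives the pose at the moment of the call.
A pose or a line that the arm cannot do raises r.PlanningError and nothing moves.
- r.sign_off(): hands the job in, once; it reports no verdict.
Trained networks look in the newest picture that a camera, given by its name, has taken for a name from the list of things; names that differ only in an ending like _2 or _b are one class to them, and where a whole thing is asked for, a point or a joint stands for the part that bears it (a point fixed in the world has none). Each returns a list of dicts, best first, with "score" (0 to 1); they miss things now and then, are a little off and sometimes report something else, mostly with a low value. They report only what shows in the picture. A call takes as long as a camera call. They do not tell look-alikes from the thing itself.
- models.boxes_of(thing, camera): "at" ([x, y, z] in m, in world coordinates, good to about 4 mm: the middle of the surface that is visible of it).
- models.regions_of(thing, camera): "pixels" (420x560 bool, what is visible of it).
- models.mark_of(thing, camera): "at" ([x, y, z] in m, in world coordinates, good to about 4 mm: a listed point, or the origin of a listed thing).
Readings, each from a call of its own:
- telemetry.current_t(): time.
- telemetry.current_joints(): joint angles.
- telemetry.current_dq(): joint speeds.
- telemetry.current_joint_efforts(): joint torques, N m.
- telemetry.current_ee_pos(): TCP position.
- telemetry.current_tool_rot(): TCP orientation.
- telemetry.current_wrist_force(): force on the tool from outside, world axes, zero at the start.
- telemetry.current_torque(): the same for the moment, N m.
- telemetry.current_opening(): finger opening in m.
Only numpy, scipy, OpenCV 4.12 (cv2) and the standard library are available. Lean on these libraries where they do the work, as an engineer would, in place of code of your own. Each camera call takes 0.05 s, during which the arm holds its last target.

## Working session

There is one attempt and no reset: what is moved stays moved. The work goes in short steps, each a Python script; the robot and the scene stay as the last script left them, time stands still between calls to the robot, and variables do not carry over. Pictures are saved under pics/ and viewed, and the job is handed in when it is done.

```bash
ls; mkdir -p pics; cat > h.py <<'E'
import numpy as np, cv2
from plant import r, gripper_to, inverse_kinematics, vision, models, telemetry
def save(n,f):
    im=vision.snapshot(n); cv2.imwrite('pics/'+f,im[:,:,::-1]); return im
E
python3 - <<'E'
from h import *
for n in ['top','side','wrist']:
    save(n,n+'0.png')
    print(n,vision.get_calibration(n))
    for t in ['knob','head','axis','cup_blue_mid','changer','cup_a_mid']:
        try: print(t,[(np.round(d['at'],4).tolist(),round(d['score'],2)) for d in models.mark_of(t,n)])
        except Exception as e: print(t,e)
print(telemetry.current_t(),telemetry.current_ee_pos(),telemetry.current_tool_rot())
E
```

```text
pics
top {'fx': 527.0265707044261, 'fy': 527.0265707044261, 'cx': 282.84329302133807, 'cy': 215.16022027790203, 'position': array([0.20966318, 0.0082323 , 1.72139113]), 'orientation': array([ 0.06725505, -0.69704997,  0.71007152, -0.07346111])}
knob [([0.4328, 0.0691, 0.0877], 0.44), ([0.6431, -0.3585, 0.0401], 0.22)]
head [([0.6451, 0.027, 0.1078], 0.61)]
axis [([0.5694, 0.0403, 0.0334], 0.94)]
cup_blue_mid [([0.6578, 0.4013, 0.0663], 0.45)]
changer [([0.5656, 0.0401, 0.0029], 0.73), ([0.5403, 0.1143, 0.0587], 0.66)]
cup_a_mid [([0.6189, 0.0989, 0.0559], 0.43), ([0.5656, 0.0385, -0.0026], 0.39), ([0.6442, 0.0271, 0.1102], 0.26), ([0.537, 0.112, 0.0588], 0.23)]
side {'fx': 417.28517290601985, 'fy': 417.28517290601985, 'cx': 276.61122890091787, 'cy': 213.14969713598475, 'position': array([0.24392986, 0.79812876, 0.67460247]), 'orientation': array([ 0.07279042, -0.15351299,  0.8765326 , -0.45036198])}
knob [([0.4348, 0.0616, 0.0894], 0.62)]
head [([0.6439, 0.0304, 0.1073], 0.81)]
axis [([0.5643, 0.0426, 0.0328], 0.78), ([0.6448, 0.0262, 0.0529], 0.18)]
cup_blue_mid [([0.5949, -0.0387, 0.0563], 0.76), ([0.485, -0.4288, 0.0204], 0.71)]
changer [([0.5649, 0.0361, -0.0018], 0.95)]
cup_a_mid [([0.6172, 0.0994, 0.0597], 0.8), ([0.5131, -0.0228, 0.0551], 0.66)]
wrist {'fx': 327.86191134744047, 'fy': 327.86191134744047, 'cx': 281.43736235175743, 'cy': 215.11060515564517, 'position': array([ 0.25877536, -0.51838787,  0.38483295]), 'orientation': array([ 0.11576234,  0.80265618, -0.5791897 , -0.08295437])}
knob []
head []
axis []
cup_blue_mid []
changer []
cup_a_mid []
1.05 [ 0.18130827 -0.54570663  0.23050967] [ 4.92539059e-05  8.10966662e-01 -5.85092359e-01  4.34179616e-05]
```

View pics/top0.png

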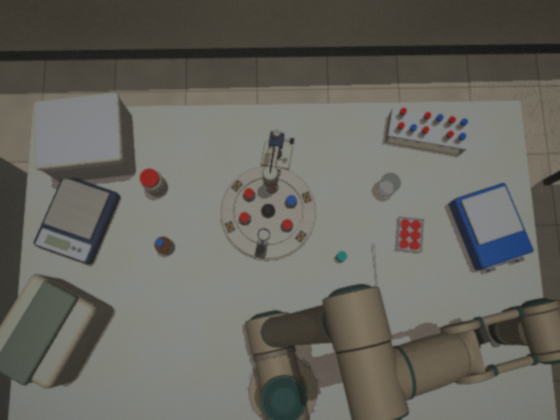

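View pics/side0.png

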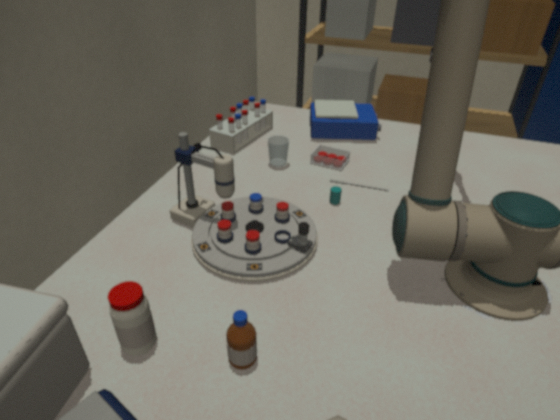

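```bash
cat >> h.py <<'E'
from scipy.spatial.transform import Rotation as R
def quat(phi,flip):   # jaw along tangent at angle phi, tool down
    t=np.array([-np.sin(phi),np.cos(phi),0])*(-1 if flip else 1)
    z=np.array([0,0,-1.]); y=np.cross(z,t)
    q=R.from_matrix(np.c_[t,y,z]).as_quat(); return q[[3,0,1,2]]
A=np.array([0.567,0.0405])
def P(phi,z,rad=0.135): return [A[0]+rad*np.cos(phi),A[1]+rad*np.sin(phi),z]
def T(phi): return np.array([-np.sin(phi),np.cos(phi),0])
E
python3 - <<'E'
from h import *
ps=np.radians([169.5,180,200,220,230,240])
for f in (0,1):
    for p in ps:
        for z in (.09,.2):
            j=inverse_kinematics(P(p,z),quat(p,f)); print(f,round(np.degrees(p)),z,None if j is None else np.round(j,2))
c=vision.get_calibration('wrist');M=R.from_quat(np.array(telemetry.current_tool_rot())[[1,2,3,0]]).as_matrix()
print(M.T@(c['position']-telemetry.current_ee_pos()), M.T@R.from_quat(c['orientation'][[1,2,3,0]]).as_matrix())
E
```

```text
0 170 0.09 [-0.01  0.21  2.   -0.    0.94  1.74]
0 170 0.2 [-0.01  0.09  1.82 -0.    1.23  1.74]
0 180 0.09 [-0.07  0.2   2.01 -0.    0.94  1.5 ]
0 180 0.2 [-0.07  0.08  1.83 -0.    1.23  1.5 ]
0 200 0.09 [-0.17  0.21  1.99 -0.    0.94  1.05]
0 200 0.2 [-0.17  0.09  1.82 -0.    1.23  1.05]
0 220 0.09 [-0.25  0.24  1.94 -0.    0.95  0.62]
0 220 0.2 [-0.25  0.13  1.77 -0.    1.24  0.62]
0 230 0.09 [-0.27  0.27  1.91 -0.    0.97  0.42]
0 230 0.2 [-0.27  0.16  1.74 -0.    1.24  0.42]
0 240 0.09 [-0.29  0.3   1.86 -0.    0.98  0.23]
0 240 0.2 [-0.29  0.19  1.7  -0.    1.25  0.23]
1 170 0.09 [-0.01  0.21  2.   -0.    0.94 -1.4 ]
1 170 0.2 [-0.01  0.09  1.82 -0.    1.23 -1.4 ]
1 180 0.09 [-0.07  0.2   2.01 -0.    0.94 -1.64]
1 180 0.2 [-0.07  0.08  1.83 -0.    1.23 -1.64]
1 200 0.09 [-0.17  0.21  1.99 -0.    0.94 -2.09]
1 200 0.2 [-0.17  0.09  1.82 -0.    1.23 -2.09]
1 220 0.09 [-0.25  0.24  1.94 -0.    0.95 -2.52]
1 220 0.2 [-0.25  0.13  1.77 -0.    1.24 -2.52]
1 230 0.09 None
1 230 0.2 None
1 240 0.09 None
1 240 0.2 None
[-0.00147435 -0.08212425 -0.15430567] [[ 9.99999709e-01 -2.33613540e-04  7.26214078e-04]
 [ 1.94232519e-05  9.59445246e-01  2.81895050e-01]
 [-7.62617146e-04 -2.81894954e-01  9.59444971e-01]]
```

```bash
python3 - <<'E'
from h import *
p0=np.radians(169.5)
def look(tag):
    im=save('wrist',tag+'.png')
    for t in ['knob','axis','cup_blue_mid','head']:
        print(t,[(np.round(d['at'],4).tolist(),round(d['score'],2)) for d in models.mark_of(t,'wrist')])
    c=vision.get_calibration('wrist'); np.savez('pics/'+tag+'.npz',**c)
gripper_to(0.05,5)
r.move_to(P(p0,0.25),quat(p0,0)); look('w1')
pm=np.radians(200)
r.move_to(P(pm,0.25),quat(pm,0)); look('w2')
print(telemetry.current_t())
E
```

```text
knob [([0.4309, 0.0632, 0.085], 0.88)]
axis [([0.5645, 0.0389, 0.0333], 0.56)]
cup_blue_mid [([0.5669, 0.0414, 0.0358], 0.57), ([0.6146, 0.0979, 0.0604], 0.23)]
head []
knob [([0.4328, 0.0632, 0.087], 0.97)]
axis [([0.5657, 0.036, 0.0369], 0.93)]
cup_blue_mid [([0.5925, -0.035, 0.056], 0.61)]
head []
5.4333
```

```bash
ls pics
```

```text
side0.png
top0.png
w1.npz
w1.png
w2.npz
w2.png
wrist0.png
```

View pics/w1.png

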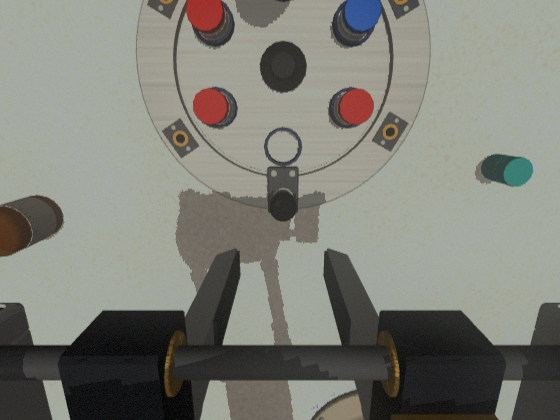

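View pics/w2.png

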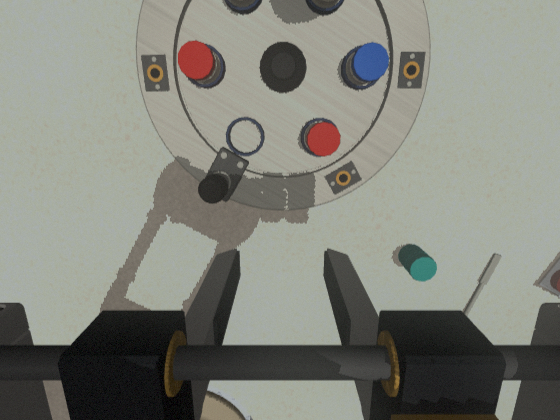

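Both wrist pictures agree. The knob is at (283,204) / (213,187), the empty holder is beside it, and the blue cup is on the right. The target bush for a +60° swing is at (390,132) / (343,178), and the turquoise look-alike stands well outside the table. Next I triangulate these points.

```bash
python3 - <<'E'
import cv2,numpy as np
for n,rects in (('w1',[(390,132),(283,204),(180,139)]),('w2',[(343,178),(213,187),(412,70)])):
    im=cv2.imread(f'pics/{n}.png')
    cv2.imwrite(f'pics/{n}z.png',np.hstack([cv2.resize(im[v-25:v+25,u-25:u+25],None,fx=5,fy=5,interpolation=cv2.INTER_CUBIC) for u,v in rects]))
a=cv2.imread('pics/w1z.png');b=cv2.imread('pics/w2z.png');cv2.imwrite('pics/z.png',np.vstack([a,b]))
E
```

```text
(no output)
```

View pics/z.png

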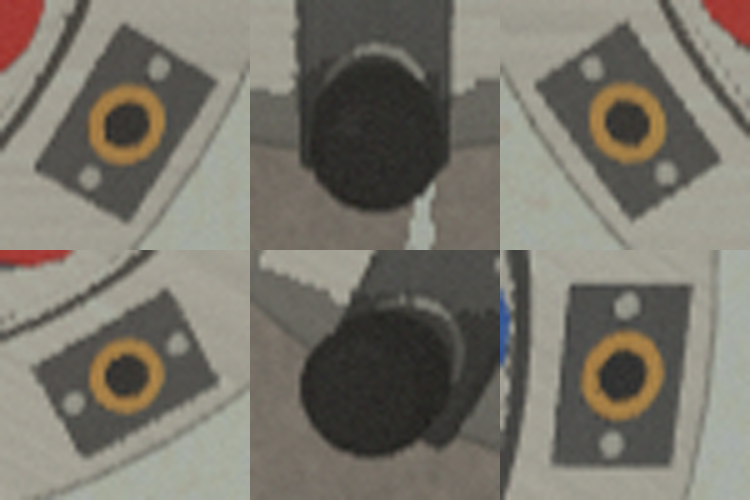

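```bash
cat > tri.py <<'E'
import numpy as np
from scipy.spatial.transform import Rotation as R
def ray(c,u,v):
    d=np.array([(u-c['cx'])/c['fx'],(v-c['cy'])/c['fy'],1.])
    return np.array(c['position']),R.from_quat(np.array(c['orientation'])[[1,2,3,0]]).as_matrix()@d
def onz(c,u,v,z):
    o,d=ray(c,u,v); return (o+d*(z-o[2])/d[2])[:2]
def tri(obs):
    M=np.zeros((3,3));b=np.zeros(3)
    for o,d in obs:
        d=d/np.linalg.norm(d);Q=np.eye(3)-np.outer(d,d);M+=Q;b+=Q@o
    return np.linalg.solve(M,b)
E
python3 - <<'E'
from tri import *
c1=dict(np.load('pics/w1.npz'));c2=dict(np.load('pics/w2.npz'))
for n,a,b,z in (('hole',(390.4,132),(343.3,178.2),.03),('knob',(283.6,206),(213,188.4),.097),('hub',(283,67),(283,67),.045)):
    print(n,tri([ray(c1,*a),ray(c2,*b)]),onz(c1,*a,z),onz(c2,*b,z))
print('others',onz(c1,180.6,138.8,.03),onz(c2,412,70,.03))
E
```

```text
hole [ 0.47926504 -0.06523761  0.03052072] [ 0.47884448 -0.06543055] [ 0.47958412 -0.06533433]
knob [0.43523879 0.06338953 0.09925961] [0.43465538 0.06348171] [0.43462953 0.06367848]
hub [0.56440329 0.03988452 0.04269933] [0.56369664 0.03993799] [0.5644905  0.03980672]
others [0.51426776 0.16491332] [ 0.61030069 -0.08820778]
```

```bash
sed -i 's/^A=.*/A=np.array([0.5655,0.0402])/' h.py; cat >> h.py <<'E'
def F(phi):
    f=np.array(telemetry.current_wrist_force()); rad=np.array([np.cos(phi),np.sin(phi),0])
    return np.round([f@T(phi),f@rad,f[2]],2)
E
python3 - <<'E'
from h import *
p=np.radians(169.95)
r.move_to(P(p,0.16),quat(p,0)); print(F(p))
print(r.move_l(P(p,0.096),vel=0.06,guard=6),F(p),telemetry.current_ee_pos())
r.hold(.2);print(F(p))
print(gripper_to(0.020,4)); print(telemetry.current_opening(),F(p)); r.hold(.2); print(telemetry.current_opening(),F(p))
save('wrist','w3.png');print(telemetry.current_t())
E
```

```text
[-0.26 -0.26  0.78]
False [ 0.59  0.2  -0.89] [0.43293376 0.06377532 0.0963351 ]
[-0.25 -0.25 -0.24]
False
0.025774100038382878 [-1.19 -0.12  0.52]
0.025719937286183735 [-0.38  0.85  1.18]
8.2917
```

View pics/w3.png

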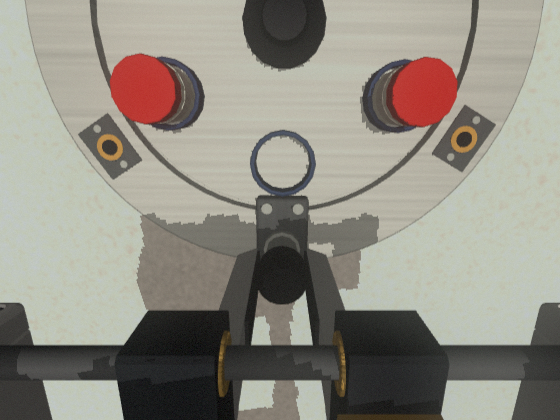

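The fingers hold the knob well centred (283,275) with almost no side force. Next: firmer grip and lift.

```bash
python3 - <<'E'
from h import *
p=np.radians(169.95)
gripper_to(0.020,25); print(telemetry.current_opening(),F(p))
q=np.array(telemetry.current_ee_pos())
for dz in (.003,.006,.0092):
    g=r.move_l(P(p,0.096+dz),vel=0.02,guard=15); print(g,F(p),telemetry.current_ee_pos()[2])
r.hold(.2);print(F(p),telemetry.current_opening(),telemetry.current_t())
save('wrist','w4.png')
E
```

```text
0.02495229805690161 [0.79 0.06 0.8 ]
False [ 0.4  -1.31 -6.68] 0.09862485898108711
False [ 0.94 -1.88 -7.42] 0.10193949813455543
False [ 1.12 -2.17 -8.85] 0.10523678037014222
[ 1.22 -1.79 -8.37] 0.02522201598817362 9.6167
```

View pics/w4.png

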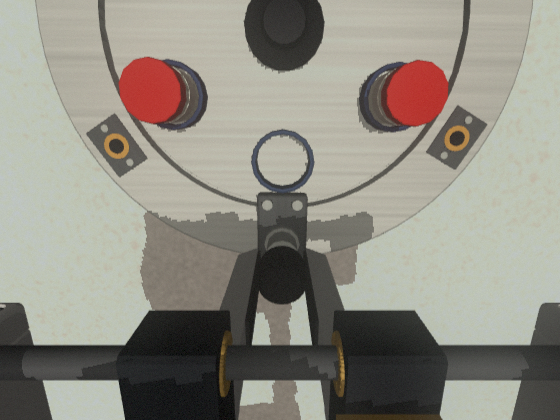

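```bash
python3 - <<'E'
from h import *
z=0.1052
for d in np.linspace(169.95,226.5,10)[1:]:
    p=np.radians(d)
    g=r.move_l(P(p,z),quat(p,0),vel=0.05,guard=18); print(round(d,1),g,F(p),telemetry.current_opening())
    if g: break
r.hold(.2);print(F(p),telemetry.current_ee_pos(),P(p,z),telemetry.current_t())
im=save('wrist','w5.png')
E
```

```text
176.2 False [ 2.48 -1.96 -8.75] 0.02499807277804968
182.5 False [ 1.19 -0.78 -9.17] 0.024975752037701613
188.8 False [ 1.4  -0.11 -9.39] 0.025163812099564316
195.1 False [ 1.93  1.67 -9.67] 0.02520966998413165
201.4 False [ 2.49  1.92 -8.6 ] 0.02534258129797965
207.6 False [ 2.49  5.49 -8.27] 0.02516519526028104
213.9 False [ 1.1   5.46 -9.47] 0.025152380200023333
220.2 False [ 1.68  7.59 -8.82] 0.02540054622932466
226.5 False [ 1.26  6.72 -9.2 ] 0.025173452666366284
[ 1.54  7.21 -8.85] [ 0.47205749 -0.05875365  0.10510636] [np.float64(0.4725721322813432), np.float64(-0.05772554008665884), 0.1052] 13.9167
```

View pics/w5.png

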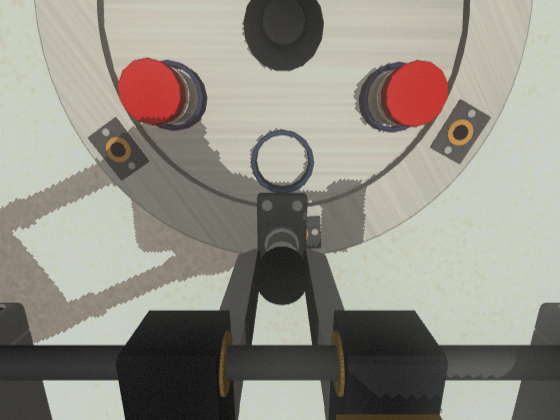

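```bash
python3 - <<'E'
from h import *
p=np.radians(226.5)
e=np.array(telemetry.current_ee_pos())
for z in (.1042,.1035,.1028,.1022):
    r.move_l(P(p,z),vel=0.02,guard=12); f=F(p); print(z,f)
    if f[2]>-2.5: break
gripper_to(0.030,8); r.hold(.1); print(F(p),telemetry.current_opening())
r.move_l(P(p,0.099),vel=0.03,guard=6); r.hold(.1);print(F(p),telemetry.current_ee_pos(),telemetry.current_t())
E
```

```text
0.1042 [ 0.86  6.78 -7.87]
0.1035 [ 2.26  7.31 -7.76]
0.1028 [ 1.45  7.37 -6.03]
0.1022 [ 0.26  8.04 -2.16]
[0.17 0.11 0.01] 0.030543159461904165
[-0.2  -0.56  0.32] [ 0.47255065 -0.05768139  0.09887602] 15.7417
```

```bash
python3 - <<'E'
from h import *
d=226.5
while d<234.2:
    d+=0.3; p=np.radians(d)
    g=r.move_l(P(p,0.099),quat(p,0),vel=0.008,guard=11); f=F(p); print(round(d,2),g,f)
    if g or abs(f[0])>10: break
print(telemetry.current_ee_pos(),telemetry.current_opening(),telemetry.current_t())
save('wrist','w6.png')
E
```

```text
226.8 False [ 0.03  0.49 -0.18]
227.1 False [0.18 0.67 0.55]
227.4 False [-0.54 -0.48 -0.19]
227.7 False [-1.58 -0.61  0.53]
228.0 False [-4.33 -0.86  2.13]
228.3 False [-5.53 -2.03  3.4 ]
228.6 False [-7.01 -3.    3.78]
228.9 False [-7.4  -2.96  5.26]
229.2 False [-8.03 -2.23  5.26]
229.5 False [-8.08 -3.5   4.3 ]
229.8 False [-7.26 -2.06  4.01]
230.1 False [-7.38 -1.82  3.34]
230.4 False [-5.52 -2.44  3.21]
230.7 False [-6.37 -1.37  3.17]
231.0 False [-6.24 -2.41  2.26]
231.3 False [-4.96 -2.68  1.64]
231.6 False [-5.46 -2.43  0.49]
231.9 False [-4.77 -2.43 -2.33]
232.2 False [-1.46  0.54 -0.69]
232.5 False [-2.43  0.51 -1.15]
232.8 False [-2.79  0.79  0.61]
233.1 False [-3.86 -0.17  2.63]
233.4 False [-5.27  0.6   3.44]
233.7 False [-6.63 -1.    4.43]
234.0 False [-7.08  0.34  5.58]
234.3 False [-7.23 -1.38  6.77]
[ 0.48442942 -0.06756523  0.09892326] 0.030258510438943943 22.2417
```

View pics/w6.png

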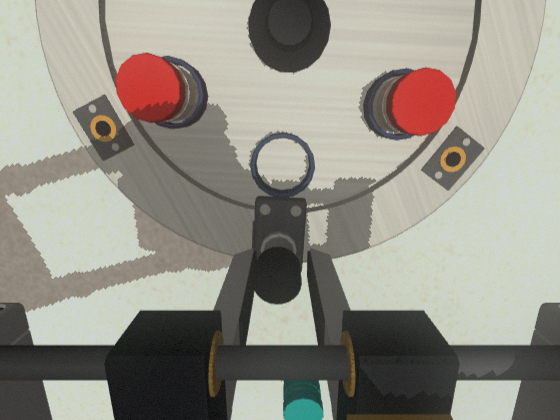

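The vertical-force dip and the loss of side force at 231.9–232.2° suggest the pin dropped there. I'll back off and check the knob height from two views.

```bash
python3 - <<'E'
from h import *
p=np.radians(232.2)
r.move_l(P(p,0.099),quat(p,0),vel=0.02); print(F(p))
gripper_to(0.05,8); print(F(p))
r.move_l(P(p,0.17),vel=0.15)
def look(tag):
    r.hold(.15); c=vision.get_calibration('wrist'); save('wrist',tag+'.png'); np.savez('pics/'+tag+'.npz',**c)
    print([(np.round(d['at'],4).tolist(),round(d['score'],2)) for d in models.mark_of('knob','wrist')])
look('v1')
p=np.radians(212)
r.move_l(P(p,0.2),quat(p,0),vel=0.15)
look('v2')
save('top','t2.png');
for t in ('knob','cup_blue_mid','head'): print(t,[(np.round(d['at'],4).tolist(),round(d['score'],2)) for d in models.mark_of(t,'top')])
save('side','s2.png')
for t in ('knob','cup_blue_mid','head'): print(t,[(np.round(d['at'],4).tolist(),round(d['score'],2)) for d in models.mark_of(t,'side')])
print(telemetry.current_t())
E
```

```text
[-0.54 -1.31 -0.39]
[-0.04 -0.7   0.7 ]
[([0.4802, -0.0672, 0.0827], 0.88)]
[([0.4821, -0.0671, 0.0852], 0.8)]
knob [([0.6465, 0.0282, 0.0578], 0.34)]
cup_blue_mid [([0.6421, 0.0276, 0.0539], 0.38), ([0.3532, -0.3081, 0.0076], 0.2)]
head [([0.6458, 0.0265, 0.1087], 0.69)]
knob [([0.4837, -0.0672, 0.0882], 0.63)]
cup_blue_mid [([0.6512, 0.0245, 0.0567], 0.52)]
head [([0.6436, 0.0308, 0.1068], 0.81)]
25.2667
```

```bash
python3 -c "
import cv2,numpy as np
a=cv2.imread('pics/v1.png');b=cv2.imread('pics/v2.png')
cv2.imwrite('pics/vv.png',np.hstack([a[:,80:480],b[:,80:480]]))"
```

```text
(no output)
```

View pics/vv.png

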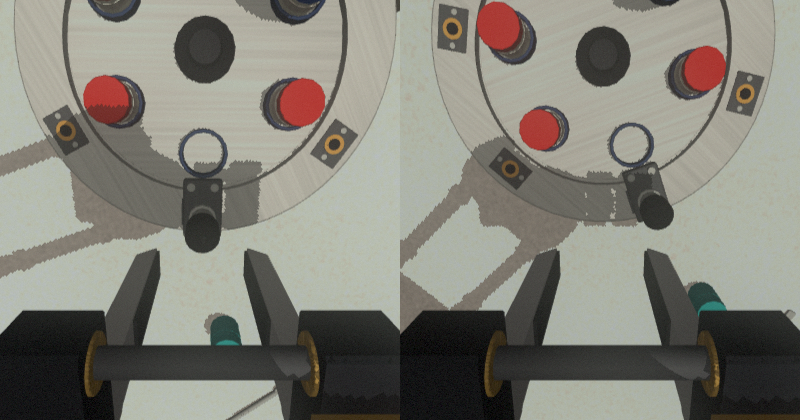

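View pics/s2.png

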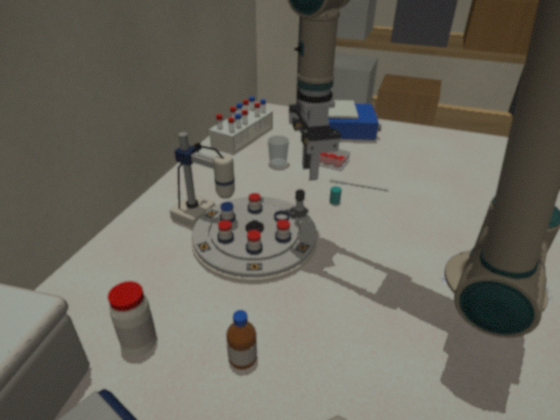

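```bash
python3 - <<'E'
import cv2,numpy as np
a=[cv2.imread(f'pics/{n}.png')[v-30:v+30,u-30:u+30] for n,u,v in (('w1',283,200),('w2',213,187),('v1',283,228),('v2',337,208))]
a=[cv2.resize(x,None,fx=6,fy=6,interpolation=cv2.INTER_CUBIC) for x in a]
cv2.imwrite('pics/zz.png',np.vstack([np.hstack(a[:2]),np.hstack(a[2:])])[:, :][::1][:720,:720][60:660])
cv2.imwrite('pics/zz2.png',np.hstack(a[2:]))
E
```

```text
(no output)
```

View pics/zz2.png

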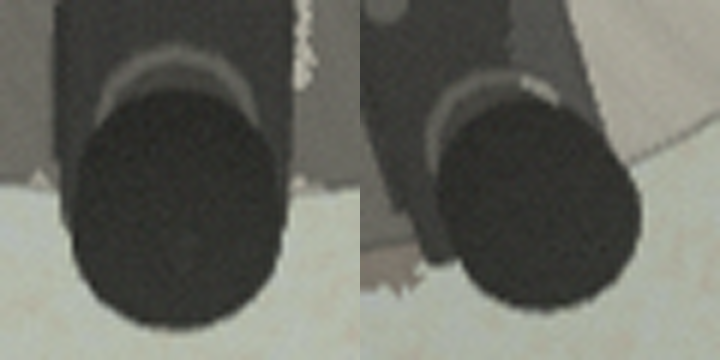

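```bash
python3 - <<'E'
from tri import *
c1=dict(np.load('pics/v1.npz'));c2=dict(np.load('pics/v2.npz'))
a=(282.9,235.3);b=(338,213.8)
print(tri([ray(c1,*a),ray(c2,*b)]))
for z in (.1,.107):print(z,onz(c1,*a,z),onz(c2,*b,z))
w1=dict(np.load('pics/w1.npz'));w2=dict(np.load('pics/w2.npz'))
# top circle at start, same method
print(w1['position'],c1['position'],c2['position'])
E
```

```text
[ 0.48106718 -0.06682751  0.09203828]
0.1 [ 0.48286249 -0.06439718] [ 0.48223249 -0.06451724]
0.107 [ 0.48440672 -0.06237467] [ 0.48328877 -0.06237113]
[0.51469881 0.05099298 0.40423839] [5.32058918e-01 3.61582626e-05 3.23007697e-01] [0.5205013  0.01323561 0.3536082 ]
```

Vision points to home, but its height estimate is uncertain. I'll touch the knob's top lightly with closed fingers: 0.100 means home, 0.107 means on the face.

```bash
python3 - <<'E'
from h import *
p=np.radians(231.5)
gripper_to(0.004,8)
r.move_l(P(p,0.16),quat(p,0),vel=0.15)
r.move_l(P(p,0.137),vel=0.08); r.hold(.15); f0=F(p); print(f0)
print(r.move_l(P(p,0.121),vel=0.01,guard=3.5), F(p), telemetry.current_ee_pos(),r.nose_length)
r.move_l(P(p,0.2),vel=0.15); print(telemetry.current_t())
E
```

```text
[-0.21 -0.44  1.21]
True [ 0.23 -0.01  4.06] [ 0.48145185 -0.06546894  0.12520548] 0.025
29.025
```

```bash
python3 - <<'E'
from h import *
p=np.radians(231.5)
r.move_l(P(p,0.26,.2),vel=0.2); r.hold(.3)
save('side','s3.png')
for t in ('knob','cup_blue_mid','cup_a_mid','head','axis'): print(t,[(np.round(d['at'],4).tolist(),round(d['score'],2)) for d in models.mark_of(t,'side')])
save('wrist','w9.png')
print([(np.round(d['at'],4).tolist(),round(d['score'],2)) for d in models.mark_of('knob','wrist')],F(p),telemetry.current_t())
import cv2
im=cv2.imread('pics/s3.png')[160:290,160:350]; cv2.imwrite('pics/s3z.png',cv2.resize(im,None,fx=4,fy=4,interpolation=cv2.INTER_CUBIC))
E
```

```text
knob [([0.4819, -0.0671, 0.0847], 0.62), ([0.6545, 0.4059, 0.0692], 0.17)]
cup_blue_mid [([0.6501, 0.0249, 0.0566], 0.53)]
cup_a_mid [([0.535, 0.113, 0.0563], 0.69)]
head [([0.6437, 0.0281, 0.1073], 0.57)]
axis [([0.5613, 0.0382, 0.0329], 0.84)]
[([0.4822, -0.0651, 0.0863], 0.57), ([0.6461, -0.3567, 0.0423], 0.17)] [-0.55  0.63 -0.9 ] 30.3167
```

View pics/s3z.png

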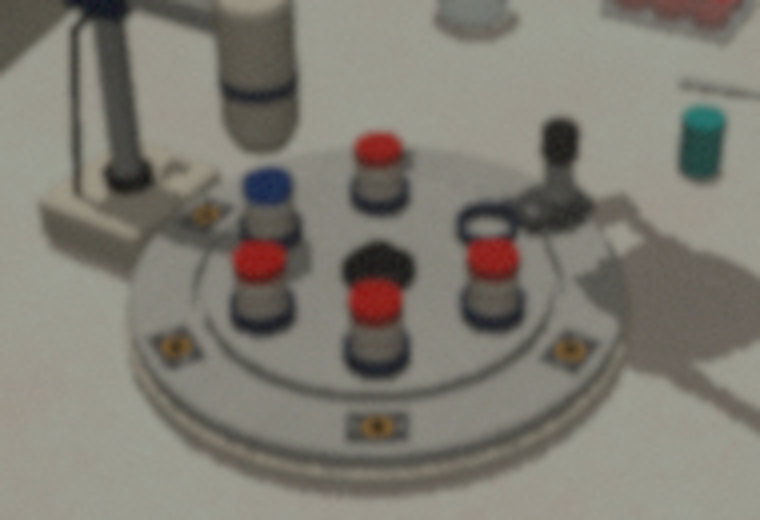

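```bash
python3 - <<'E'
import cv2,numpy as np
from h import vision
from tri import *
c=vision.get_calibration('side')
for f,col in (('side0','r'),('s3','b')):
    im=cv2.imread(f'pics/{f}.png').astype(int)[195:216,215:242]
    B,G,Rr=im[...,0],im[...,1],im[...,2]
    m=(Rr-B>40)&(Rr-G>40) if col=='r' else (B-Rr>30)
    m=m.astype(np.uint8);n,l,s,cen=cv2.connectedComponentsWithStats(m)
    for i in range(1,n):
        if s[i,4]>20: u,v=cen[i]+[215,195]; print(f,s[i],u,v,onz(c,u,v,.075))
E
```

```text
side0 [ 7  7 11  8 72] 227.0 205.45833333333334 [0.64537011 0.02244347]
s3 [ 7  8 10  8 68] 226.5735294117647 206.22058823529412 [0.64494101 0.02587848]
```

The blue lid measures (0.645, 0.026) and the head about (0.644, 0.028), roughly 2 mm apart. The pin is home and the gripper is clear, so I'll hand in.

```bash
python3 -c "
from h import *
print(r.sign_off(), telemetry.current_t())"
```

```text
the job is handed in; nothing more can be done
the job is handed in; nothing more can be done
```

The blue-lidded cup is under the reading head with the index pin home, and I handed the job in at about 30 s of the 54 s allowed. No verdict came back, so the checks below are my own.

**What I did:** I gripped the knob, drew the pin about 9 mm (it took about 8.5 N) and swung the turntable 57° anticlockwise. I set the pin down on the ring face and eased it along with loosened fingers, with no more than about 8 N of side force. It dropped in at about +61°, and I then let go and backed clear.

**Last checks:**
- **Pin home:** a light 3 to 4 N touch found the knob's top at 0.100 m. That is the home height; on the ring face it would be 0.107 m. Triangulating the knob from two wrist views gave 0.092 m, which is less reliable but also points to home.
- **Blue cup under head:** the blue lid measures about 2 mm from the head's axis in the side view. The trained network put them about 4 mm apart in the top view but 7 to 10 mm apart in the side view, mostly along the radius. I took that as network error, because the lid sits within about 1 pixel of where the red lid under the head was at the start.
- **Cups and bench:** all five cups look upright in their holders in the last side picture, and the bystander objects look untouched.

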